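# Unlock a belt tensioner and hold its arm wound to the stop

### The arm

A 7-joint arm with a two-finger parallel gripper is mounted at the origin on a cart in front of the work surface, level with it; the furniture and walls round the work are solid. World frame = base frame: x ahead of the robot, y to its left, z up, the work surface at z = 0. Lengths are in m, angles in rad, forces in N, time in s.
With the tool pointing down it reaches from about 0.4 to 0.875 m from the base axis. Payload 6.5 kg.
Tool frame: the origin (TCP) lies midway between the tips of the shut fingers; the grasp point (between the pads) lies 19 mm behind it; z points along the fingers, y is the line along which they close (so a half turn about z gives the same grasp; the last joint's range is limited). The gripper opens to 88 mm and grips with 3 to 60 N. Pads are 18 mm wide; open, the fingers measure 123 mm over their backs; the gripper's body (75 mm by 187 mm) begins 45 mm behind the grasp point.
Start: joints at [1.142, 0.536, -0.004, 1.538, 0.003, 1.067, -0.071], TCP at [0.231, -0.608, 0.239] pointing down, gripper open.
Joint ranges: [-2.7, 2.7], [-0.37, 2.16], [-1.27, 1.26], [0.24, 2.4], [-1.31, 4.45], [0.19, 1.91], [-2.76, 2.76]. Speed limits (rad/s): [2.39, 2.39, 3.14, 3.14, 3.14, 3.14, 3.14].

### API

Orientations are given as [roll, pitch, yaw] about the fixed x, y, z axes, in that order (R = Rz(yaw) Ry(pitch) Rx(roll)).
In Python, from plant import env, snapshot, look_for gives the robot as it stands. The module is installed in compiled form; this text tells all that it offers.
- The arm moves only by the shell command python3 -m inch 'ROWS' [FORCE]. ROWS is JSON, one flat list of numbers, 5 for each row, row after row: the shift along the tool's x, y, z in mm, then the turn about the tool's z in degrees, then the opening, from -1 (shut) to 1 (fully open). A call has exactly 10 rows; each row shifts and turns the commanded pose from where the row before left it, along the tool's axes as they then stand; what a row does not reach is not made up. A row lasts 1/12 s, in which the tool goes at most 41.7 mm and 7.16 degrees, less where a joint would pass 70% of its speed; a pose out of reach is approached as far as the arm can. A call with a gripper value outside its range is refused whole. The fingers move at their own pace and stop on an object; FORCE is the grip in N (left out, the last holds). Time passes only in rows, so rows that do not move let the fingers close, or fill a call up. It gives the time, the measured TCP pose, the force, the opening and the grip force at its end, in the units of the state.
- env.read_state(): the state, without advancing time (a new reading comes with each control period).
- snapshot(name): name is "scene" or "top" or "wrist"; returns a dict with "pixels" (384x512x3 uint8, red, green, blue), "range_z" (384x512 float32, m along the optical axis (not along the pixel's ray), 0 where there is no reading), "fov_y" (degrees; the focal length in pixels is half the picture's height over the tangent of half this angle, whatever the lens; pixels are square), "cx", "cy" (the principal point, pixels), "view" (4x4, takes a point from world to camera coordinates); the wrist camera has in their place "mount" (4x4, takes a point from camera to tool coordinates, whose origin is the TCP and whose axes are the flange's). Camera axes: x right, y down, z forward; pixel columns grow to the right and rows downward; lengths in m; the calibration is good to about 2 mm. A picture is of the moment at which its call begins: read the wrist's pose just before it.
- env.job_done(): hands the job in; it is judged then, once.
Trained networks look in the newest picture that a camera, given by its name, has taken for a name from the list of things; names that differ only in an ending like _2 or _b are one class to them, and where a whole thing is asked for, a point or a joint stands for the part that bears it (a point fixed in the world has none). Each returns a list of dicts, best first, with "confidence" (0 to 1); they miss things now and then, are a little off and sometimes report something else, mostly with a low value. They report only what shows in the picture. A call takes as long as a camera call.
- look_for(thing, camera): "position" ([x, y, z] in m, in world coordinates, good to about 4 mm: the middle of the surface that is visible of it).
The state is a dict: "time_s": time; "qpos": joint angles; "joint_vel": joint speeds; "joint_torque": joint torques, N m; "eef_pos": TCP position; "tool_rot": TCP orientation; "contact_force": force on the tool from outside, world axes, zero at the start; "moment": the same for the moment, N m; "grip_width": opening from 0.0 (shut) to 1.0 (fully open); "grip_force": force on a finger pad.
Only numpy, scipy, OpenCV 4.12 (cv2) and the standard library are available. Lean on these libraries where they do the work, as an engineer would, in place of code of your own. Each camera call takes 0.05 s, during which the arm holds its last target. There are 200 camera calls.

### The job

Draw the yellow-headed locking pin up out of the belt tensioner on the bench and leave it in the white pot, foot down and with the pot standing upright. Then take the black roller at the end of the tensioner's arm in the gripper, swing the arm forward against its spring until it is right up against its red end stop, and hold it there so that the belt could be slipped on: the program finishes while the gripper is still holding the roller with the arm at the stop, nothing is let go. Leave the other things on the bench where they are.

Things in the scene. Friction and masses are not known exactly. Their poses are not given: they have to be found in the camera images.
- tensioner: Belt tensioner, fixed; blue base plate 150 mm (its x) by 120 mm (its y), 10 mm thick. Origin: centre of the plate's underside. Its +y points roughly away from the robot, its +x roughly to the robot's right. Sprung pivot body at x 0, y -30 mm, 38 mm high; 12 mm stop posts, 46 mm high, at y 1 mm: black rest stop at x -37 mm, red end stop at x +37 mm.
- pivot (a point): Point on the upright hinge axis of the arm, 45 mm above the bench. The roller's axis is 105 mm from it. The aluminium arm is 24 mm wide and lies 40 to 50 mm above the bench (bolt head on the hinge up to 60 mm); its roller end overhangs the plate's far edge.
- tensioner_arm (a joint): Arm's turn about point pivot, rad. 0: at rest; grows clockwise seen from above (forward: roller towards plate +x, robot's right); 1.0: end stop. Arm's direction in the plate frame, anticlockwise from plate +x: pi/2 + 0.5 - value. A spring drives it back to 0: about 4 N at the roller at rest, 8 N at the end stop. With the pin in its socket it moves only a few mm.
- roller: Black plastic roller, upright axis, turns freely on the arm's end: 44 mm diameter, from 51 to 71 mm above the bench (bolt head on top to 75 mm). Origin on its axis at the arm's top face, 50 mm above the bench. Can be pinched across its diameter from above, fingertips no lower than 53 mm above the bench.
- lock_pin: Loose locking pin, about 60 g, 86 mm long: steel shaft 10 mm diameter, 54 mm long, then a yellow round grip 18 mm diameter, 32 mm long. Origin at its foot, z along the pin towards the grip. At the start it stands upright in the socket, foot 12 mm, top 98 mm above the bench; lift it straight up at least 25 mm to free it.
- pin_foot (a point): The centre of the foot of the locking pin (the end away from the yellow grip).
- socket (a point): Mouth of the pin's socket (12 mm hole, 22 mm deep) on a 32 mm square aluminium block in front of the resting arm, 34 mm above the bench.
- pot: Loose white plastic pot, open at the top, 64 mm outer diameter, 56 mm high, inside about 44 mm wide, inner floor 4 mm up; 0.2 kg. Origin at the centre of its underside. The pin put in foot down leans on the rim and its grip sticks out.
- tape_roll: Roll of black tape, 50 mm diameter, 30 mm high, lying flat; origin at the centre of its underside. Leave it.
- chalk: White stub of chalk, 10 x 52 x 10 mm, lying. Leave it.
- bush: Small turned steel bush, 19 mm diameter, 21 mm high, standing; origin at the centre of its underside. Leave it.

How it is judged:
By the outcome, as a careful person would: the job done as asked, in the order asked, and still so for the second after the job is handed in, while the arm keeps its last pose, push and grip.
It also fails if it takes over 51 s, if anything falls off the work surface, if the arm or the gripper's body presses on something with over 40 N, if the wrist force passes 120 N, or if a joint passes its speed limit or range.

## Working session

There is one attempt and no reset: what is moved stays moved. The work goes in short steps, Python scripts to look and compute and a shell command to move; the robot and the scene stay as the last step left them, time stands still between calls to the robot, and variables do not carry over. Pictures are saved under pics/ and viewed, at most 10 in all, crops included, and the job is handed in when it is done.

```bash
mkdir -p pics; cat > h.py <<'E'
import numpy as np, cv2
from plant import env, snapshot, look_for
from scipy.spatial.transform import Rotation as R
def cam2world(s, st=None):
    if 'view' in s: return np.linalg.inv(np.array(s['view']))
    T=np.eye(4); T[:3,:3]=R.from_euler('xyz',st['tool_rot']).as_matrix(); T[:3,3]=st['eef_pos']
    return T@np.array(s['mount'])
def cloud(s,st=None):
    h,w=s['range_z'].shape; f=h/2/np.tan(np.radians(s['fov_y'])/2)
    v,u=np.mgrid[:h,:w]; z=s['range_z']
    P=np.stack([(u-s['cx'])/f*z,(v-s['cy'])/f*z,z,np.ones_like(z)],-1)@cam2world(s,st).T
    P=P[...,:3]; P[z==0]=np.nan; return P
def snap(name):
    st=env.read_state(); return snapshot(name),st
def save(s,fn): cv2.imwrite('pics/'+fn,s['pixels'][...,::-1])
E
python3 - <<'E'
from h import *
st=env.read_state(); print({k:np.round(v,3).tolist() for k,v in st.items()})
ims=[]
for c in ['scene','top']:
    s,_=snap(c); ims.append(s['pixels']); np.save(c+'.npy',cloud(s)); 
    for t in ['tensioner','pivot','roller','lock_pin','pot','tape_roll','chalk','bush']:
        print(c,t,[(np.round(d['position'],3).tolist(),round(d['confidence'],2)) for d in look_for(t,c)][:2])
    cv2.imwrite(f'pics/{c}0.png',s['pixels'][...,::-1])
E
```

```text
{'time_s': 0.0, 'qpos': [1.142, 0.537, -0.004, 1.539, 0.003, 1.067, -0.071], 'joint_vel': [-0.001, -0.001, 0.0, -0.001, 0.001, -0.001, 0.0], 'joint_torque': [0.001, -57.098, 0.991, -25.161, -0.056, 0.018, 0.0], 'eef_pos': [0.23, -0.607, 0.238], 'tool_rot': [-3.14, 0.0, 0.363], 'contact_force': [-0.467, -0.254, 0.536], 'moment': [0.005, 0.026, -0.047], 'grip_force': 0.0, 'grip_width': 0.999}
scene tensioner [([0.56, -0.178, 0.019], 0.6)]
scene pivot [([0.555, -0.176, 0.014], 0.84)]
scene roller [([0.622, -0.152, 0.067], 0.84)]
scene lock_pin [([0.589, -0.196, 0.081], 0.48), ([0.503, -0.404, 0.045], 0.42)]
scene pot [([0.499, -0.402, 0.047], 0.67)]
scene tape_roll [([0.637, -0.411, 0.024], 0.41)]
scene chalk [([0.436, -0.055, 0.007], 0.51)]
scene bush [([0.596, -0.026, 0.014], 0.69)]
top tensioner [([0.563, -0.193, 0.009], 0.96)]
top pivot [([0.569, -0.202, 0.009], 0.61)]
top roller [([0.631, -0.156, 0.075], 0.54), ([0.627, -0.396, 0.034], 0.26)]
top lock_pin [([0.587, -0.199, 0.1], 0.62)]
top pot [([0.502, -0.4, 0.025], 0.88)]
top tape_roll [([0.627, -0.4, 0.028], 0.5)]
top chalk [([0.44, -0.053, 0.01], 0.57)]
top bush [([0.604, -0.031, 0.014], 0.53), ([0.568, -0.198, 0.012], 0.19)]
```

View pics/top0.png

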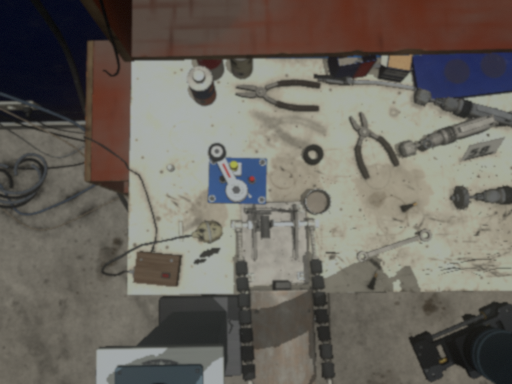

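View pics/scene0.png

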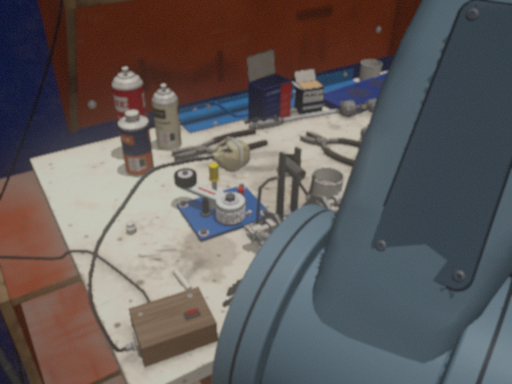

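```bash
python3 - <<'E'
from h import *
for c in ['top','scene']:
    P=np.load(c+'.npy'); im=cv2.cvtColor(cv2.imread(f'pics/{c}0.png'),cv2.COLOR_BGR2HSV)
    H,S,V=im[...,0],im[...,1],im[...,2]
    near=lambda x,y,r: np.hypot(P[...,0]-x,P[...,1]-y)<r
    def rep(n,m):
        q=P[m&~np.isnan(P[...,0])]; 
        if len(q): print(c,n,len(q),np.round(np.median(q,0),4),np.round((np.percentile(q,2,axis=0)+np.percentile(q,98,axis=0))/2,4),'zmax',np.round(np.percentile(q[:,2],98),3))
    rep('yellow',(H>18)&(H<35)&(S>120)&near(.59,-.198,.06))
    rep('yellowtop',(H>18)&(H<35)&(S>120)&near(.59,-.198,.06)&(P[...,2]>.09))
    rep('pot',near(.5,-.4,.05)&(P[...,2]>.048))
    rep('roller',near(.63,-.155,.035)&(P[...,2]>.064)&(S<100)&(P[...,2]<.08))
    rep('red',((H<8)|(H>172))&(S>140)&near(.56,-.2,.15))
    rep('redtop',((H<8)|(H>172))&(S>140)&near(.56,-.2,.15)&(P[...,2]>.04))
    b=(H>95)&(H<130)&(S>100)&near(.56,-.2,.15)&(P[...,2]<.016)
    rep('plate',b)
    q=P[b][:,:2].astype(np.float32); print(cv2.minAreaRect(q*1000))
E
```

```text
top yellow 31 [ 0.5892 -0.1973  0.098 ] [ 0.59   -0.1982  0.0977] zmax 0.1
top yellowtop 31 [ 0.5892 -0.1973  0.098 ] [ 0.59   -0.1982  0.0977] zmax 0.1
top pot 92 [ 0.5013 -0.4093  0.0553] [ 0.5007 -0.4017  0.0539] zmax 0.059
top roller 245 [ 0.6277 -0.1549  0.0716] [ 0.6283 -0.1546  0.0721] zmax 0.077
top red 12 [ 0.5627 -0.2405  0.0473] [ 0.5629 -0.2405  0.0464] zmax 0.05
top redtop 12 [ 0.5627 -0.2405  0.0473] [ 0.5629 -0.2405  0.0464] zmax 0.05
top plate 1248 [ 0.5638 -0.2271  0.0104] [ 0.5643 -0.2029  0.0104] zmax 0.014
((564.423828125, -202.85137939453125), (144.55809020996094, 115.66514587402344), 86.61454010009766)
scene yellow 115 [ 0.5852 -0.1952  0.0889] [ 0.5899 -0.1964  0.0844] zmax 0.1
scene yellowtop 52 [ 0.5875 -0.196   0.0974] [ 0.5903 -0.197   0.0959] zmax 0.1
scene pot 251 [ 0.5013 -0.404   0.0533] [ 0.5019 -0.4023  0.0527] zmax 0.057
scene roller 287 [ 0.6248 -0.153   0.071 ] [ 0.629  -0.1542  0.0704] zmax 0.076
scene red 13 [ 0.563  -0.2399  0.0464] [ 0.5637 -0.2396  0.0465] zmax 0.047
scene redtop 13 [ 0.563  -0.2399  0.0464] [ 0.5637 -0.2396  0.0465] zmax 0.047
scene plate 963 [ 0.5474 -0.1639  0.0102] [ 0.5603 -0.2009  0.0102] zmax 0.012
((561.8765869140625, -201.9375), (147.13699340820312, 118.76261138916016), 86.56607818603516)
```

The top view shows the tensioner at about (238,180), with the roller at (217,152) and the pin at (235,165). The pot is at (315,200). A dark fixture stands at about (265,220), between the tensioner and the pot. The scene view shows the same fixture as an upright post at (288,180). I'll measure obstacle heights along the paths before moving.

```bash
python3 - <<'E'
from h import *
H=np.full((20,22),np.nan)
for c in ['top','scene']:
    P=np.load(c+'.npy').reshape(-1,3); P=P[~np.isnan(P[:,0])]
    i=((P[:,0]-.2)/.035).astype(int); j=((.1-P[:,1])/.04).astype(int)
    ok=(P[:,0]>.2)&(P[:,1]<.1)&(i<20)&(j<22)
    for a,b,z in zip(i[ok],j[ok],P[ok,2]): H[a,b]=np.fmax(H[a,b],z)
print('y     ',*[f'{.08-.04*b:4.0%}' for b in range(22)])
for a in range(20): print(f'{.2175+.035*a:.3f}',*[f'{v*1000:4.0f}' for v in H[a]])
s,_=snap('top'); save({'pixels':cv2.resize(s['pixels'][120:320,170:370],(800,600)[::1] if 0 else (600,600),interpolation=cv2.INTER_CUBIC)},'top1.png')
E
```

```text
y        8%   4%   0%  -4%  -8% -12% -16% -20% -24% -28% -32% -36% -40% -44% -48% -52% -56% -60% -64% -68% -72% -76%
0.217  nan  nan  nan  nan  nan  nan  nan  143  142   65   65  132  143  nan  nan  349  499  456  nan  nan  nan  nan
0.253  nan  nan  nan  nan  nan  nan  nan  128  127   63   63  122  129  nan  nan  587  571  508  439  349  nan    2
0.287    6    6   42   45    6    5    5  116  112   62   64  111  115    6    5   20   16  470  347  348    5    6
0.323  118   49   52   54    6    6    7  104  100   38   37   98  104    7    6   12   15    7    5    8    6    5
0.358  204  213   47   48    7    6    6   91   88   12   14   85   89    5    6   14   10    6    4    6    6    7
0.393  201  231  248  248    6  229  232   67   39   12   12   39   69    7    7    6   13   10   11   14    5    6
0.427    6    7   16  248  243  239  243   55  182  183   43   59   54    6    6    5    6    5    7   14    5    6
0.463    5    6   11   14    5  230  236   49  183  181  107   90   60   58    5    5    7    6   18    5    5   48
0.498    4    9    9    6    7   19   16   55  114  113
[... 636 characters left out ...]
  58
0.708    5    7  425  583    7    7    7    6    6    7    8    7    5    6    8   18   15    7    6    5    6   43
0.743    8  303  565  567  393  393  393  392  392  392  392  393  393  393  393  393  392  392  392  392  382   45
0.778  207  239  378  514  392  392  393  393  392  393  392  393  392  393  392  392  392  392  392  393  390   38
0.813  156    6  372  454  392  393  393  392  393  393  393  393  392  392  393  393  393  393  392  392  392   27
0.848    5    7  364  396  392  391  392  390  391  390  389   13   30  108  107  108  108   82   80   29   28   27
0.883    5    6  358  175    6  208  207  154  154    9    6   10    7  168  169  152  107  104  105   26   25   27
```

View pics/top1.png

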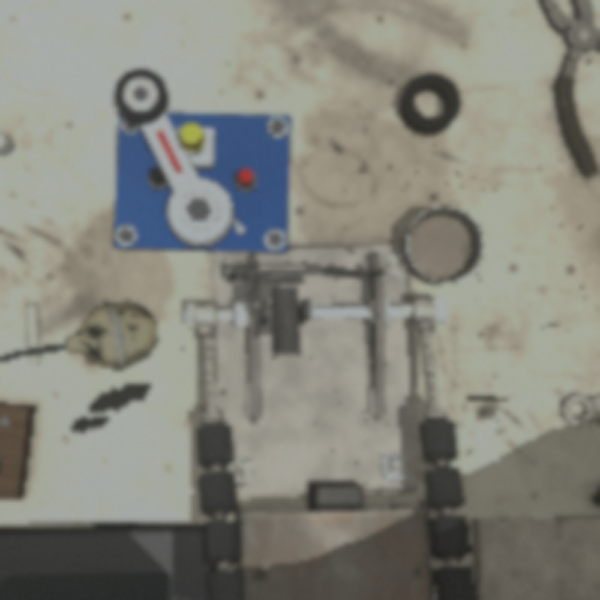

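The fixture reaches about 183 mm near (0.45,-0.26), and something 240 mm high stands at x<0.48, y>-0.18. Staying at z≈0.24 clears my route over the fixture. I'll go above the pin.

```bash
python3 -m inch '[30,-16,0,0,0, 30,-16,0,0,0, 30,-16,0,0,0, 30,-16,0,0,0, 30,-16,0,0,0, 30,-16,0,0,0, 30,-16,0,0,0, 30,-16,0,0,0, 30,-16,0,0,0, 30,-16,0,0,0]' 20
python3 -m inch '[30,-16,0,0,0, 30,-16,0,0,0, 30,-16,0,0,0, 30,-16,0,0,0, 30,-16,0,0,0, 25,-13,0,0,0, 7,-5,0,0,0, 0,0,0,0,0, 0,0,0,0,0, 0,0,0,0,0]'
cat > w.py <<'E'
from h import *
import sys
s,st=snap('wrist'); save(s,sys.argv[1]); P=cloud(s,st); np.save('wrist.npy',P)
print(np.round(st['eef_pos'],4),np.round(st['tool_rot'],3))
for t in sys.argv[2:]: print(t,[(np.round(d['position'],3).tolist(),round(d['confidence'],2)) for d in look_for(t,'wrist')][:2])
im=cv2.cvtColor(s['pixels'],cv2.COLOR_RGB2HSV);H,S,V=[im[...,k] for k in range(3)]
def rep(n,m):
    m=m&~np.isnan(P[...,0]); q=P[m]
    if len(q)>5:
        v,u=np.nonzero(m); c=(np.percentile(q,2,axis=0)+np.percentile(q,98,axis=0))/2
        print(n,len(q),'mid',np.round(c,4),'ext',np.round(np.percentile(q,98,axis=0)-np.percentile(q,2,axis=0),4),'zmed',np.round(np.median(q[:,2]),4),'px',int(u.mean()),int(v.mean()))
yel=(H>18)&(H<35)&(S>120)
rep('yellow top',yel&(P[...,2]>.09)&(P[...,2]<.11))
rep('yellow',yel)
rep('red top',((H<8)|(H>172))&(S>140)&(P[...,2]>.042)&(P[...,2]<.05))
rep('roller',(np.hypot(P[...,0]-.628,P[...,1]+.1545)<.04)&(P[...,2]>.066)&(P[...,2]<.08))
rep('pot',(np.hypot(P[...,0]-.5015,P[...,1]+.402)<.045)&(P[...,2]>.048)&(P[...,2]<.065))
E
python3 w.py w1.png lock_pin roller pot
```

```text
time_s: 1.78
eef_pos: [0.4553, -0.3503, 0.239]
tool_rot: [3.141, -0.0, 0.363]
contact_force: [0.7, -1.3, -0.3]
grip_width: 0.496
grip_force: 0.0
time_s: 2.62
eef_pos: [0.5884, -0.1978, 0.2386]
tool_rot: [3.141, 0.001, 0.36]
contact_force: [0.2, -0.6, 0.4]
grip_width: 0.503
grip_force: 0.0
[ 0.5884 -0.1978  0.2386] [3.141e+00 1.000e-03 3.600e-01]
lock_pin [([0.596, -0.195, 0.096], 0.93), ([0.631, -0.151, 0.069], 0.29)]
roller [([0.63, -0.151, 0.068], 0.73)]
pot []
yellow top 339 mid [ 0.5934 -0.1966  0.0947] ext [0.0161 0.0158 0.0064] zmed 0.0965 px 254 170
yellow 1763 mid [ 0.607  -0.1886  0.1953] ext [0.0393 0.0584 0.2554] zmed 0.3174 px 252 290
red top 260 mid [ 0.582  -0.2061  0.0467] ext [0.041  0.0752 0.0063] zmed 0.0483 px 252 171
roller 1919 mid [ 0.6315 -0.1546  0.0712] ext [0.039  0.0386 0.0061] zmed 0.0699 px 225 107
pot 152 mid [ 0.5271 -0.3921  0.0517] ext [0.0173 0.0378 0.0072] zmed 0.0529 px 397 272
```

View pics/w1.png

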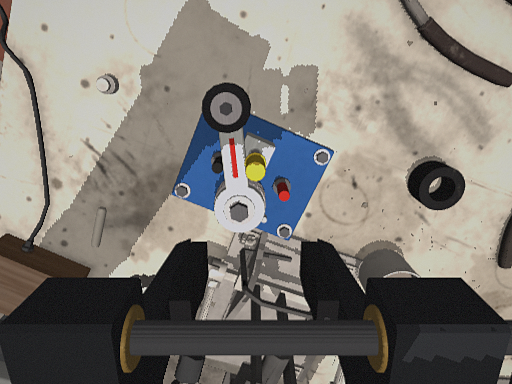

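The wrist view shows the pin's grip at (255,166), the roller at (226,107), the red stop at (283,190) and part of the pot at (390,262). The heights agree with the text: pin top at 97 mm, roller at 71 mm. The pin is at about (0.591,-0.197), so I'll shift about +3 mm and go down.

```bash
python3 -m inch '[3,0,10,0,0, 0,0,20,0,0, 0,0,20,0,0, 0,0,20,0,0, 0,0,20,0,0, 0,0,20,0,0, 0,0,18,0,0, 0,0,12,0,0, 0,0,10,0,0, 0,0,0,0,0]'
python3 -m inch '[0,0,8,0,0, 0,0,8,0,0, 0,0,0,0,0, 0,0,0,0,-1, 0,0,0,0,-1, 0,0,0,0,-1, 0,0,0,0,-1, 0,0,0,0,-1, 0,0,0,0,-1, 0,0,0,0,-1]' 20
```

```text
time_s: 3.65
eef_pos: [0.5912, -0.1941, 0.0865]
tool_rot: [-3.14, 0.003, 0.363]
contact_force: [-0.3, 0.8, -0.3]
grip_width: 0.498
grip_force: 0.0
time_s: 4.48
eef_pos: [0.5929, -0.1947, 0.0731]
tool_rot: [3.141, -0.001, 0.363]
contact_force: [0.1, -0.5, 2.4]
grip_width: 0.198
grip_force: 19.8
```

```bash
python3 -m inch '[0,0,-4,0,-1, 0,0,-6,0,-1, 0,0,-8,0,-1, 0,0,-10,0,-1, 0,0,-15,0,-1, 0,0,-20,0,-1, 0,0,-25,0,-1, 0,0,-25,0,-1, 0,0,-15,0,-1, 0,0,0,0,-1]'
python3 - <<'E'
from h import *
s,st=snap('top');print(look_for('lock_pin','top')[:1]);P=cloud(s)
s2,st=snap('scene');print(look_for('lock_pin','scene')[:1])
v=st['eef_pos'];psi=st['tool_rot'][2]
for t in [(.5015,-.402)]:
    d=np.array(t)-v[:2];print(v,psi,'tx,ty mm',1000*(d[0]*np.cos(psi)+d[1]*np.sin(psi)),1000*(d[0]*np.sin(psi)-d[1]*np.cos(psi)))
E
```

```text
time_s: 5.32
eef_pos: [0.5947, -0.1945, 0.2055]
tool_rot: [3.138, -0.006, 0.363]
contact_force: [-0.7, 0.8, -0.1]
grip_width: 0.196
grip_force: 19.8
[]
[{'position': [0.5885, -0.1948, 0.1882], 'confidence': 0.49}]
[ 0.59254299 -0.19408803  0.2013572 ] 0.36304998354174334 tx,ty mm -158.94379937472252 162.02802750149158
```

```bash
python3 -m inch '[-8,8,0,0,-1, -16,16,0,0,-1, -20,20,0,0,-1, -20,20,0,0,-1, -20,20,0,0,-1, -20,20,0,0,-1, -20,20,0,0,-1, -20,20,0,0,-1, -10,12,0,0,-1, -5,6,0,0,-1]'
python3 -m inch '[0,0,0,-6.5,-1, 0,0,0,-6.5,-1, 0,0,0,-6.5,-1, 0,0,0,-6.5,-1, 0,0,0,-6.5,-1, 0,0,0,-6.5,-1, 0,0,0,-6.5,-1, 0,0,0,-6.5,-1, 0,0,0,0,-1, 0,0,0,0,-1]'
python3 w.py w2.png pot lock_pin
```

```text
time_s: 6.35
eef_pos: [0.4981, -0.406, 0.1995]
tool_rot: [-3.141, 0.003, 0.358]
contact_force: [-0.6, 0.9, -1.6]
grip_width: 0.199
grip_force: 19.8
time_s: 7.18
eef_pos: [0.5012, -0.4017, 0.2]
tool_rot: [-3.141, -0.001, 1.268]
contact_force: [-0.4, -0.5, -0.5]
grip_width: 0.197
grip_force: 19.8
[ 0.5012 -0.4017  0.2   ] [-3.141e+00 -1.000e-03  1.268e+00]
pot [([0.505, -0.406, 0.027], 0.86)]
lock_pin [([0.5, -0.393, 0.216], 0.94)]
yellow 3494 mid [ 0.5085 -0.3883  0.239 ] ext [0.0326 0.0396 0.0901] zmed 0.2231 px 253 288
pot 728 mid [ 0.5036 -0.4013  0.0521] ext [0.062  0.0623 0.0072] zmed 0.0539 px 256 176
```

View pics/w2.png

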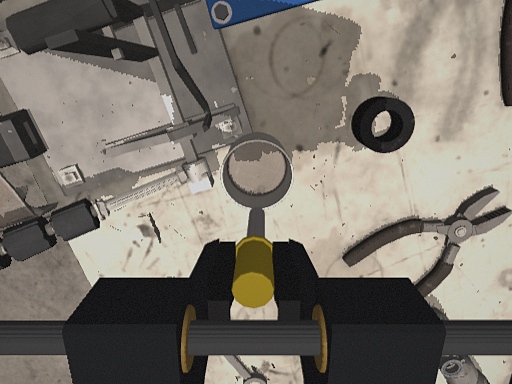

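The wrist view shows the pin gripped upright at (253,270). The pot rim is at (257,172), centred under the tool within 2 mm. I'll lower the pin.

```bash
python3 -m inch '[0,0,8,0,-1, 0,0,16,0,-1, 0,0,18,0,-1, 0,0,18,0,-1, 0,0,18,0,-1, 0,0,16,0,-1, 0,0,14,0,-1, 0,0,10,0,-1, 0,0,6,0,-1, 0,0,0,0,-1]'
python3 -m inch '[0,0,4,0,-1, 0,0,3,0,-1, 0,0,0,0,-1, 0,0,0,0,-0.5, 0,0,0,0,-0.4, 0,0,0,0,-0.3, 0,0,0,0,-0.2, 0,0,0,0,-0.1, 0,0,0,0,0, 0,0,0,0,0]'
python3 w.py w3.png lock_pin pot
```

```text
time_s: 8.17
eef_pos: [0.5008, -0.4017, 0.0753]
tool_rot: [-3.14, -0.001, 1.27]
contact_force: [-0.5, 0.0, -0.3]
grip_width: 0.194
grip_force: 19.8
time_s: 9.0
eef_pos: [0.5015, -0.4022, 0.0698]
tool_rot: [3.141, 0.0, 1.27]
contact_force: [-0.2, -0.3, 0.0]
grip_width: 0.497
grip_force: 0.0
[ 0.5015 -0.4022  0.0698] [3.141 0.    1.27 ]
lock_pin [([0.499, -0.397, 0.083], 0.76)]
pot [([0.512, -0.401, 0.026], 0.81)]
yellow top 24 mid [ 0.5021 -0.4015  0.0905] ext [0.0116 0.0119 0.0009] zmed 0.0901 px 254 282
yellow 3781 mid [ 0.5086 -0.387   0.1066] ext [0.0581 0.0442 0.0944] zmed 0.0889 px 253 291
pot 2016 mid [ 0.5045 -0.4013  0.0563] ext [0.0601 0.0623 0.0154] zmed 0.0542 px 255 233
```

```bash
python3 -m inch '[0,0,-5,0,0, 0,0,-10,0,0, 0,0,-15,0,0, 0,0,-20,0,0, 0,0,-20,0,0, 0,0,-20,0,0, 0,0,-20,0,0, 0,0,-20,0,0, 0,0,0,0,0, 0,0,0,0,0]'
python3 w.py w4.png lock_pin pot
```

```text
time_s: 9.98
eef_pos: [0.5021, -0.4027, 0.2015]
tool_rot: [3.139, 0.001, 1.27]
contact_force: [-0.2, 0.1, -0.5]
grip_width: 0.498
grip_force: 0.0
[ 0.5021 -0.4027  0.2015] [3.139e+00 1.000e-03 1.270e+00]
lock_pin [([0.498, -0.397, 0.092], 0.94)]
pot [([0.509, -0.402, 0.025], 0.66)]
yellow top 25 mid [ 0.5015 -0.402   0.0904] ext [0.0135 0.0132 0.0008] zmed 0.0901 px 252 186
yellow 1910 mid [ 0.5089 -0.387   0.1727] ext [0.059  0.0445 0.2267] zmed 0.2792 px 252 286
pot 853 mid [ 0.5036 -0.4014  0.0555] ext [0.0617 0.0622 0.0141] zmed 0.0542 px 254 175
```

View pics/w4.png

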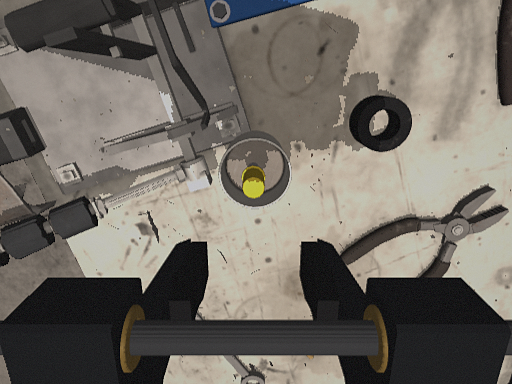

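The pin stands upright inside the pot: grip at (253,182), rim circle round (255,172), top at 90 mm. Next I'll turn back and go above the roller.

```bash
python3 -m inch '[0,0,0,7,0.6, 0,0,0,7,0.6, 0,0,0,7,0.6, 0,0,0,7,0.6, 0,0,0,7,0.6, 0,0,0,7,0.6, 0,0,0,7,0.6, 0,0,0,7,0.6, 0,0,0,7,0.6, 0,0,0,7,0.6]'
python3 -m inch '[0,0,0,3,0.6, 0,0,0,0,0.6, 8,-15,0,0,0.6, 15,-30,0,0,0.6, 18,-36,0,0,0.6, 18,-36,0,0,0.6, 18,-36,0,0,0.6, 18,-36,0,0,0.6, 18,-36,0,0,0.6, 14,-23,0,0,0.6]'
python3 -m inch '[0,0,0,0,0.6, 0,0,0,0,0.6, 0,0,0,0,0.6, 0,0,0,0,0.6, 0,0,0,0,0.6, 0,0,0,0,0.6, 0,0,0,0,0.6, 0,0,0,0,0.6, 0,0,0,0,0.6, 0,0,0,0,0.6]'
python3 w.py w5.png roller pivot
```

```text
time_s: 10.97
eef_pos: [0.5008, -0.4017, 0.1984]
tool_rot: [-3.14, 0.002, 0.043]
contact_force: [0.7, 0.3, -0.2]
grip_width: 0.798
grip_force: 0.0
time_s: 11.8
eef_pos: [0.6303, -0.1493, 0.1989]
tool_rot: [-3.139, 0.001, 0.003]
contact_force: [-0.3, 0.8, 0.3]
grip_width: 0.804
grip_force: 0.0
time_s: 12.63
eef_pos: [0.6293, -0.1548, 0.1997]
tool_rot: [3.142, -0.0, -0.004]
contact_force: [0.4, -0.1, -0.2]
grip_width: 0.802
grip_force: 0.0
[ 0.6293 -0.1548  0.1997] [ 3.142 -0.    -0.004]
roller [([0.632, -0.152, 0.07], 0.85)]
pivot [([0.582, -0.194, 0.016], 0.58)]
yellow 1563 mid [ 0.6519 -0.1543  0.2768] ext [0.0156 0.086  0.0148] zmed 0.2806 px 257 338
red top 284 mid [ 0.5823 -0.2058  0.0465] ext [0.0407 0.0754 0.0065] zmed 0.0485 px 302 224
roller 2081 mid [ 0.6319 -0.1548  0.0713] ext [0.0392 0.0389 0.0063] zmed 0.0699 px 254 176
pot 148 mid [ 0.5307 -0.3899  0.0518] ext [0.0103 0.023  0.007 ] zmed 0.0521 px 496 270
```

View pics/w5.png

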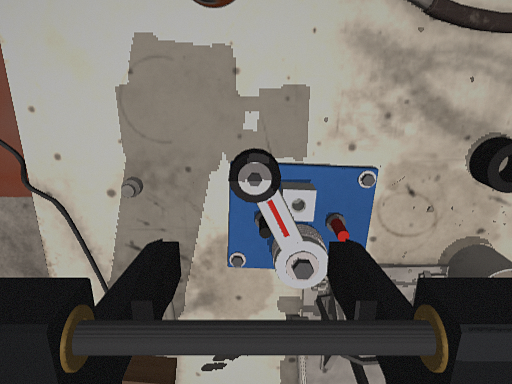

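The wrist view shows the roller at (255,175), centred under the tool, with the socket empty at (300,205). I'll go down to z≈56 mm and pinch.

```bash
python3 -m inch '[1,0,8,0,0.6, 0,0,16,0,0.6, 0,0,18,0,0.6, 0,0,18,0,0.6, 0,0,18,0,0.6, 0,0,18,0,0.6, 0,0,18,0,0.6, 0,0,12,0,0.6, 0,0,8,0,0.6, 0,0,0,0,0.6]'
python3 -m inch '[0,0,5,0,0.6, 0,0,5,0,0.6, 0,0,0,0,0.6, 0,0,0,0,-1, 0,0,0,0,-1, 0,0,0,0,-1, 0,0,0,0,-1, 0,0,0,0,-1, 0,0,0,0,-1, 0,0,0,0,-1]' 40
```

```text
time_s: 13.62
eef_pos: [0.6291, -0.1544, 0.0638]
tool_rot: [-3.141, 0.003, -0.004]
contact_force: [-0.7, -0.4, 0.3]
grip_width: 0.798
grip_force: 0.0
time_s: 14.45
eef_pos: [0.6306, -0.1554, 0.0561]
tool_rot: [3.141, -0.001, -0.004]
contact_force: [0.3, -2.0, 2.1]
grip_width: 0.485
grip_force: 40.0
```

```bash
python3 -m inch '[2.2,4.8,0,0,-1, 1.9,4.9,0,0,-1, 1.7,5,0,0,-1, 1.4,5,0,0,-1, 1.2,5.1,0,0,-1, 0.9,5.2,0,0,-1, 0.7,5.2,0,0,-1, 0.4,5.2,0,0,-1, 0.1,5.2,0,0,-1, -0.1,5.3,0,0,-1]'
python3 -m inch '[-0.4,5.2,0,0,-1, -0.7,5.3,0,0,-1, -0.9,5.2,0,0,-1, -1.2,5.1,0,0,-1, -1.4,5,0,0,-1, -1.7,5,0,0,-1, -1.9,4.9,0,0,-1, -2.1,4.8,0,0,-1, 0,0,0,0,-1, 0,0,0,0,-1]'
python3 - <<'E'
from h import *
s,st=snap('wrist');P=cloud(s,st);d=look_for('roller','wrist')[:1];print(d,st['eef_pos'],st['contact_force'],st['joint_torque'])
e=np.array(st['eef_pos'])-[.536,-.2007,0];print(np.hypot(*e[:2]),np.degrees(np.arctan2(e[1],e[0])))
E
```

```text
time_s: 15.28
eef_pos: [0.6412, -0.2023, 0.056]
tool_rot: [-3.137, -0.0, -0.002]
contact_force: [-0.4, 6.8, 4.3]
grip_width: 0.488
grip_force: 40.0
time_s: 16.12
eef_pos: [0.6326, -0.2426, 0.0561]
tool_rot: [-3.138, -0.004, -0.002]
contact_force: [4.8, 5.7, 0.2]
grip_width: 0.495
grip_force: 40.0
[{'position': [0.6374, -0.2406, 0.0692], 'confidence': 0.69}] [ 0.63260636 -0.24264392  0.05612347] [4.81060808 5.71369923 0.23147968] [ 5.40165156e+00 -6.41466093e+01  5.29452950e+00 -1.86312944e+01
  1.54302076e+00  8.62943474e-01  9.05442692e-03]
0.10531894957708149 -23.46920606679569
```

```bash
python3 -m inch '[-1.2,2.3,0,0,-1, -1.2,2.3,0,0,-1, -1.3,2.2,0,0,-1, -1.3,2.2,0,0,-1, -0.5,0.9,0,0,-1, -0.5,0.9,0,0,-1, 0,0,0,0,-1, 0,0,0,0,-1, 0,0,0,0,-1, 0,0,0,0,-1]'
```

```text
time_s: 17.05
eef_pos: [0.6274, -0.2531, 0.0562]
tool_rot: [-3.138, -0.005, -0.001]
contact_force: [6.3, 6.2, -1.2]
grip_width: 0.49
grip_force: 40.0
```

```bash
python3 -m inch '[-0.5,0.9,0,0,-1, -0.5,0.9,0,0,-1, -0.5,0.9,0,0,-1, -0.5,0.9,0,0,-1, 0,0,0,0,-1, 0,0,0,0,-1, 0,0,0,0,-1, 0,0,0,0,-1, 0,0,0,0,-1, 0,0,0,0,-1]'
```

```text
time_s: 17.88
eef_pos: [0.6255, -0.2563, 0.0561]
tool_rot: [-3.137, -0.005, -0.001]
contact_force: [7.5, 5.7, -1.1]
grip_width: 0.484
grip_force: 40.0
```

```bash
python3 -m inch '[-0.3,1,0,0,-1, -0.3,1,0,0,-1, -0.3,1,0,0,-1, 0,0,0,0,-1, 0,0,0,0,-1, 0,0,0,0,-1, 0,0,0,0,-1, 0,0,0,0,-1, 0,0,0,0,-1, 0,0,0,0,-1]'
python3 - <<'E'
from h import *
P=[]
s,st=snap('wrist'); save({'pixels':cv2.resize(s['pixels'][130:330,160:400],(720,600),interpolation=cv2.INTER_CUBIC)},'w6.png')
E
```

```text
time_s: 18.72
eef_pos: [0.6255, -0.2565, 0.0561]
tool_rot: [-3.134, -0.006, 0.001]
contact_force: [6.7, 11.3, -0.3]
grip_width: 0.491
grip_force: 40.0
```

View pics/w6.png

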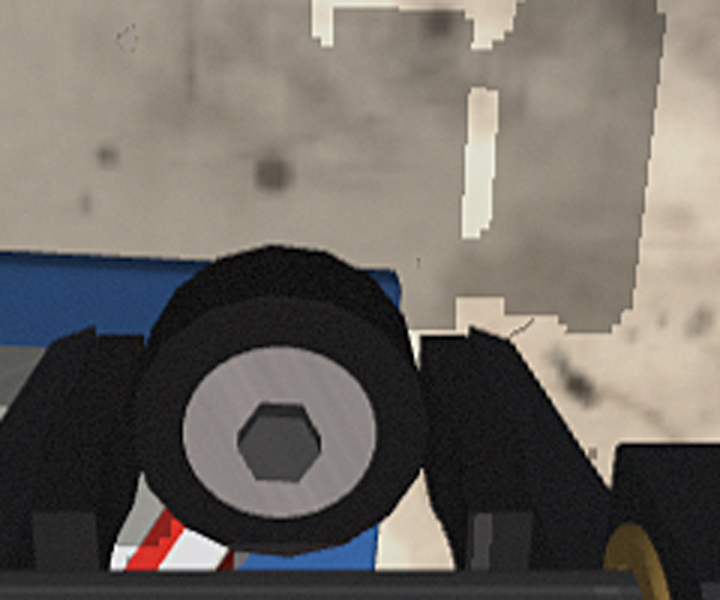

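The roller is held between the fingers at (280,440). A 3 mm command moved it only 0.2 mm and the force rose, so the arm is at the stop at the expected angle. I'll push slightly more for margin, check the other things and hand in.

```bash
python3 -m inch '[-0.3,1,0,0,-1, -0.3,1,0,0,-1, -0.3,1,0,0,-1, -0.3,1,0,0,-1, 0,0,0,0,-1, 0,0,0,0,-1, 0,0,0,0,-1, 0,0,0,0,-1, 0,0,0,0,-1, 0,0,0,0,-1]'
python3 - <<'E'
from h import *
s,_=snap('top')
for t in ['lock_pin','pot','tape_roll','chalk','bush','roller']: print(t,[(np.round(d['position'],3).tolist(),round(d['confidence'],2)) for d in look_for(t,'top')][:1])
E
```

```text
time_s: 19.6
eef_pos: [0.6253, -0.2567, 0.0561]
tool_rot: [-3.13, -0.007, 0.003]
contact_force: [7.8, 17.1, 0.2]
grip_width: 0.488
grip_force: 40.0
lock_pin [([0.499, -0.399, 0.091], 0.44)]
pot [([0.499, -0.4, 0.027], 0.96)]
tape_roll [([0.626, -0.398, 0.031], 0.65)]
chalk []
bush [([0.599, -0.032, 0.015], 0.52)]
roller []
```

Pressing firmly: 19 N with no further motion. Pin, pot, tape roll and bush are all in place.

```bash
python3 -c "
from plant import env
print(env.job_done())"
```

```text
the job is handed in; nothing more can be done
None
```

I've handed in the job: the pin stands foot down in the upright pot, and the gripper still holds the roller with the arm pressed against its red end stop at about 19 N. The tape roll and bush are where they were; the last check didn't pick up the chalk, but no move went near it.

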